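Zero the gauge, then hold the maple block home in its corner

TASK

Check the standing maple block on the gauging corner: first wake the gauge with the round key at the left end of its key row, then zero it with the wide bar-shaped key in the middle while the spindle in the rear fence is still free, pressing each key fully down and letting it come back up, and leave the small square key at the right end alone. Then bring the block onto the base as it stands and press it squarely into the corner, its long side flat against the rear fence so the spindle is pushed in and its end against the side fence. Finish while still holding it pressed against both fences; leave the other things on the bench where they are.

Things in the scene. Friction and masses are not known exactly. Their poses are not given: they have to be found in the camera images.
- gauge_jig: The gauging corner, fixed to the bench: plywood base 210 x 160 x 12 mm with two aluminium fences and a grey gauge head 50 mm high over the bench. Origin on the bench, 5 mm right of the base's middle; its x points away from the robot at yaw 0, y left, z up. The work area (base top 12 mm up) is 80 mm deep in front of the rear fence. Stem and clamp behind the rear fence stay below its top.
- rear_fence: Rear fence of the jig: aluminium bar 14 x 125 x 16 mm high along the jig's y; origin at the middle of its underside. Its working face looks to the jig's -x, 7 mm from the origin, at jig x = -25 mm.
- side_fence: Side fence of the jig: aluminium bar 72 x 14 x 16 mm high along the jig's x, at the left (+y) end of the work area, nearer the robot than the rear fence; origin at the middle of its underside. Its working face looks to the jig's -y, 7 mm from the origin, at jig y = +65 mm.
- seat (a point): Point fixed to the jig: where the block's centre lies when the block stands on the base top and touches both fences. 14 mm in front of the rear fence's face, 38 mm right of the side fence's face, 34 mm over the bench (fence tops are 28 mm over the bench, the seated block's top 56 mm). Axes as the jig's.
- spindle (a joint): Sprung spindle of the gauge, steel, 5 mm thick: its ball tip stands 4 mm proud of the rear fence's face opposite the middle of the seated block, 8 mm over the base top. Value in m: 0 free, 0.004 with the tip flush with the fence (block fully home). Springs back with about 1 N free to 1.5 N flush.
- key_on_top (a point): Middle of the top of the round wake key (17 mm across), the left one of three pale keys in a row on top of the gauge head; about 57 mm over the bench, pressed straight down. Key centres are 37 mm apart.
- key_on (a joint): Travel of the round wake key in m: 0 up, 0.004 fully down (about 4 N, from 1 N at the top); springs back.
- key_zero_top (a point): Middle of the top of the bar-shaped zero key (15 mm deep, 26 mm wide along the row), the middle one of the three; about 57 mm over the bench, pressed straight down.
- key_zero (a joint): Travel of the bar-shaped zero key in m: 0 up, 0.004 fully down (about 4 N, from 1 N at the top); springs back.
- key_unit (a joint): Travel of the small square key (13 mm, right end of the row, not to be pressed) in m: 0 up, 0.004 fully down; springs back at about 4 N.
- block_center (a point): Centre of the loose maple block, 28 mm thick, 76 mm long, 44 mm tall as it stands on its long narrow side on the bench in front of the small drawer chest, left of the jig; 0.04 to 0.09 kg. The point's y axis lies along the 76 mm length (level), its z axis is level across the 28 mm thickness (the way to grasp it), its x axis is vertical. Either end may go to the side fence.
- beeswax: Bystander: loose cake of beeswax, 30 x 50 x 22 mm, between block and jig, nearer the robot; origin at the centre of its underside.
- peg_1: Bystander: loose black tuning peg, 21 x 75 x 11 mm, nearer the robot than the jig; origin at its underside.
- rib_mould: Bystander: loose wooden bending form, 35 x 160 x 18 mm, right of the jig; origin at the centre of its underside.
- peg_2: Bystander: second loose black tuning peg, 21 x 75 x 11 mm, nearer the robot than the jig; origin at its underside.
- lamp: Work lamp hanging over the violin, ahead and left of the robot, an obstacle: shade at x 0.40 to 0.60, y 0.24 to 0.47, 190 to 305 mm up, thin rods rising from it away from the robot. Its black cord hangs free from 0.9 m up at x 0.6, y -0.03 down to 0.3 m up at x 0.41, y 0.06. Swing past them with the hand drawn back to within 0.35 m of the base. Its position is only that of its frame.

How it is judged (in metres and radians):
On the way, in this order (a step that is already met when the one before it is completed fails the run):
1. the round wake key is pressed fully down, the zero key and the spindle untouched (value of joint key_on above 0.003 m and value of joint each of key_zero, spindle below 0.001 m), for 0.1 s.
2. the bar-shaped zero key is pressed fully down, the wake key back up, while the spindle is still free (value of joint key_zero above 0.003 m and value of joint each of key_on, spindle below 0.001 m), for 0.1 s.
At the end, for the whole second after the job is handed in: The robot still holds the block (finger contact over 1.5 N) pressed against the rear and the side fence (over 1.5 N each), spindle pushed in over 3 mm, block standing on the base within 2.5 mm of home (4 mm in height) and square within 2 degrees, still, all keys back up (contact force between block and rear_fence above 1.5 N and contact force between block and side_fence above 1.5 N and contact force between block and the fingers above 1.5 N and value of joint spindle above 0.003 m and x of block_center in the frame of seat between -0.0025 and 0.0025 m and y of block_center in the frame of seat between -0.0025 and 0.0025 m and z of block_center in the frame of seat between -0.004 and 0.004 m and angle between the y axis of block_center and the y axis of gauge_jig, either way round below 0.04 rad and angle between the x axis of block_center and the z axis of gauge_jig, either way round below 0.06 rad and linear speed of block below 0.01 m/s and value of joint each of key_on, key_zero, key_unit below 0.001 m); the arm keeps its last pose, push and grip.
It fails at once if the small square key is pressed (value of joint key_unit above 0.002 m).
It fails at once if the beeswax, a peg or the bending form is moved more than 4 cm (distance of any of beeswax, peg_1, peg_2, rib_mould from where it was at the start of the episode above 0.04 m).
It also fails if it takes over 66 s, if anything falls off the work surface, if the arm or the gripper's body presses on something with over 40 N, if the wrist force passes 120 N, or if a joint passes its speed limit or range.

ROBOT

A 6-joint arm with a two-finger parallel gripper is mounted at the origin on a cart in front of the work surface, level with it; the furniture and walls round the work are solid. World frame = base frame: x ahead of the robot, y to its left, z up, the work surface at z = 0. Lengths are in mm, angles in rad, forces in N, time in s.
With the tool pointing down it reaches from about 275 to 1000 mm from the base axis. Payload 8.4 kg.
Tool frame: the origin (TCP) lies midway between the tips of the shut fingers; the grasp point (between the pads) lies grip_depth behind it (grip_depth is the distance from the TCP to the grasp point, in mm); z points along the fingers, y is the line along which they close (so a half turn about z gives the same grasp; the last joint's range is limited). The gripper opens to 85 mm and grips with 20 to 120 N. Pads are 22 mm wide; open, the fingers measure 114 mm over their backs; the gripper's body (76 mm by 85 mm) begins 54 mm behind the grasp point. The pads swing forward as they close: fully open they stand 13 mm farther back than shut.
Start: joints at [1.238, 0.353, 1.633, -0, 1.155, -0.002], TCP at [202.998, 591.117, 231.281] pointing down, gripper open.
Joint ranges: [-2.63, 2.63], [-0.92, 2.1], [0.06, 2.66], [-1.3, 4.44], [0, 2.69], [-3.02, 3.02]. Speed limits (rad/s): [2.22, 2.22, 2.79, 3.14, 3.14, 3.14].

INTERFACE

Orientations are given as [roll, pitch, yaw] about the fixed x, y, z axes, in that order (R = Rz(yaw) Ry(pitch) Rx(roll)).
In Python, from rig import * gives the robot as it stands.
- The arm moves only by the shell command python3 -m creep 'ROWS' [FORCE]. ROWS is JSON, a list of rows, each an object of numbers: "x", "y", "z": the shift along the tool's x, y, z in mm; "rx", "ry", "rz": the turn, a rotation vector about the tool's x, y, z in rad; "hand": the finger opening in mm, from 0 to 85.4. A call has 1 to 20 rows; each row shifts and turns the commanded pose from where the row before left it, along the tool's axes as they then stand; what a row does not reach is not made up. A row lasts 1/8 s, in which the tool goes at most 62.5 mm and 10.7 degrees, less where a joint would pass 70% of its speed; a pose out of reach is approached as far as the arm can. A call with a gripper value outside its range is refused whole. The fingers move at their own pace and stop on an object; FORCE is the grip in N (left out, the last holds). Time passes only in rows, so rows that do not move let the fingers close. It gives the time, the measured TCP pose, the force, the opening and the grip force at its end, in the units of the state.
- sense(): the state, without advancing time (a new reading comes with each control period).
- grab_frame(name): name is "side" or "top" or "wrist"; returns the picture (420x560x3 uint8, red, green, blue); there is no depth.
- get_calibration(name): a dict with "K" (3x3 intrinsics, pixels), "k1" (the pictures are not rectified: a ray, as slopes to the right and down, at radius r is drawn at 1 + k1 r^2 times it, then the intrinsics apply), "R" (3x3) and "t" (3): a world point X has camera coordinates R X + t. Camera axes: x right, y down, z forward; pixel columns grow to the right and rows downward; lengths in mm; the calibration is good to about 2 mm. A picture is of the moment at which its call begins: read the wrist's pose just before it. get_calibration takes no time and is no camera call; for the wrist camera it gives the pose at the moment of the call.
- sign_off(): hands the job in; it is judged then, once.
The state is a dict: "clock": time; "qpos": joint angles; "qvel": joint speeds; "joint_efforts": joint torques, N m; "eef_pos": TCP position; "tcp_rot": TCP orientation; "contact_force": force on the tool from outside, world axes, zero at the start; "wrist_torque": the same for the moment, N m; "opening": opening from 0.0 (shut) to 1.0 (fully open); "grasp_force": force on a finger pad.
Only numpy, scipy, OpenCV 4.12 (cv2) and the standard library are available. Lean on these libraries where they do the work, as an engineer would, in place of code of your own. Each camera call takes 0.05 s, during which the arm holds its last target. There are 200 camera calls.

## Working session

There is one attempt and no reset: what is moved stays moved. The work goes in short steps, Python scripts to look and compute and a shell command to move; the robot and the scene stay as the last step left them, time stands still between calls to the robot, and variables do not carry over. Pictures are saved under pics/ and viewed, at most 10 in all, crops included, and the job is handed in when it is done.

```bash
ls; mkdir -p pics; cat > h.py <<'E'
from rig import *
import numpy as np, cv2
from scipy.spatial.transform import Rotation as Ro
def ray(c,u,v):
    K=np.array(c["K"]);k1=c["k1"];R=np.array(c["R"]);t=np.array(c["t"])
    d=np.array([(u-K[0,2])/K[0,0],(v-K[1,2])/K[1,1]]);s=d.copy()
    for _ in range(20): s=d/(1+k1*(s@s))
    return -R.T@t, R.T@np.array([s[0],s[1],1.])
def onplane(c,u,v,z):
    o,d=ray(c,u,v); return o+d*(z-o[2])/d[2]
def proj(c,X):
    K=np.array(c["K"]);p=np.array(c["R"])@np.array(X,float)+np.array(c["t"]);s=p[:2]/p[2];s=s*(1+c["k1"]*(s@s))
    return K[0,0]*s[0]+K[0,2],K[1,1]*s[1]+K[1,2]
E
python3 - <<'E'
from h import *
import json
s=sense(); print({k:np.round(v,3).tolist() for k,v in s.items()})
for n in("top","side","wrist"):
    c=get_calibration(n); im=grab_frame(n); cv2.imwrite(f"pics/{n}0.png",im[:,:,::-1]); json.dump({k:np.array(v).tolist() for k,v in c.items()},open(f"{n}0.json","w"))
    o,d=ray(c,280,210); print(n,o.round(),(d/np.linalg.norm(d)).round(2),np.array(c["K"])[0,0])
try: print(grip_depth)
except Exception as e: print(e)
E
```

```text
pics
{'clock': 0.0, 'qpos': [1.238, 0.354, 1.634, -0.0, 1.155, -0.002], 'qvel': [-0.0, -0.0, 0.001, 0.0, -0.001, -0.0], 'joint_efforts': [0.001, -60.525, -34.208, 0.0, 0.009, 0.0], 'eef_pos': [202.845, 590.676, 230.554], 'tcp_rot': [-3.14, 0.0, 2.811], 'contact_force': [-0.549, -0.603, 0.117], 'wrist_torque': [0.027, -0.009, 0.022], 'grasp_force': 0.0, 'opening': 0.998}
top [ 211. -273. 1277.] [ 0.19 -0.01 -0.98] 398.39316406932426
side [131. 364. 717.] [ 0.32 -0.71 -0.63] 424.50884037901005
wrist [133. 615. 373.] [ 0.27 -0.08 -0.96] 317.9810143367524
18.700000000000003
```

View pics/top0.png

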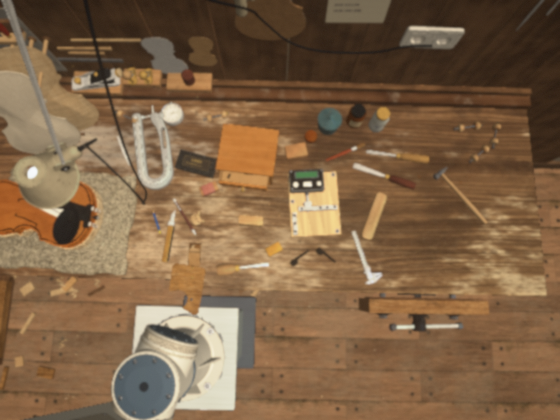

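View pics/side0.png

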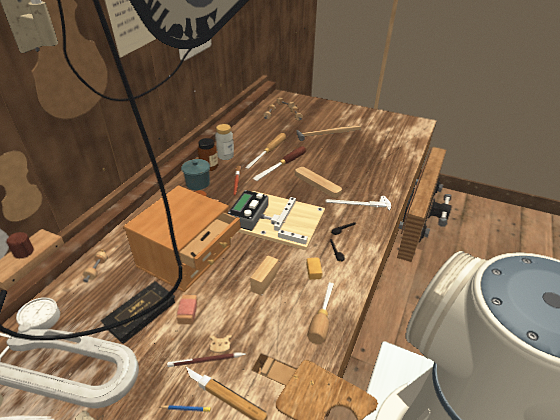

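The top view shows the jig base around (315,203), the gauge head at (307,181), the block at (251,220), the wax at (275,249), and the pegs at (302,257) and (325,254). The side view shows the block at (265,274) and the head at (250,208). I'll enlarge both.

```bash
python3 - <<'E'
from h import *
a=cv2.imread("pics/top0.png")[160:260,230:350]; b=cv2.imread("pics/side0.png")[180:300,220:340]
a=cv2.resize(a,None,fx=5,fy=5,interpolation=cv2.INTER_CUBIC)[:, :]
b=cv2.resize(b,None,fx=5,fy=5,interpolation=cv2.INTER_CUBIC)
cv2.imwrite("pics/ta.png",a); cv2.imwrite("pics/sa.png",b)
E
```

```text
(no output)
```

View pics/ta.png

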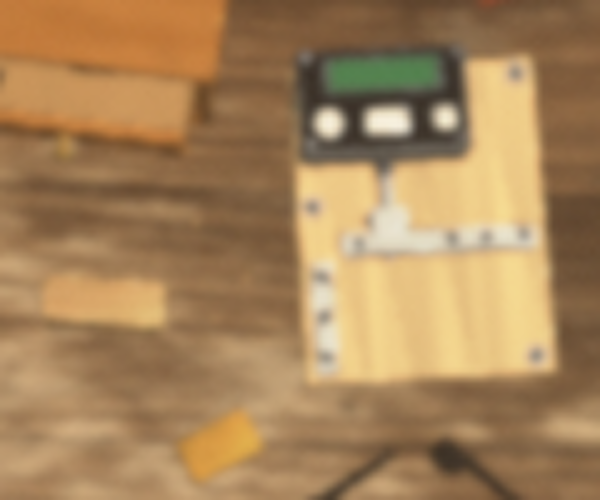

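View pics/sa.png

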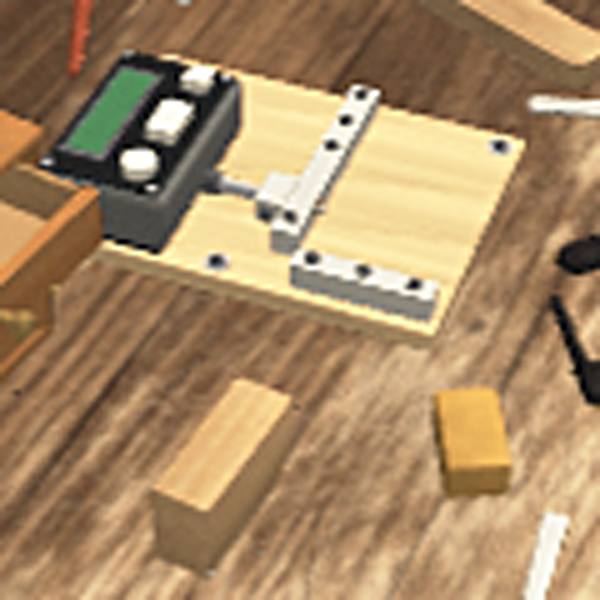

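The crops show three keys, in top-crop pixels at (329,123), (388,121) and (446,117) and in the side crop at (140,160), (170,117) and (199,77). The block's top corners in the side crop are (153,490), (238,380), (291,400) and (207,508).

```bash
python3 - <<'E'
from h import *
T=get_calibration("top");S=get_calibration("side")
t=lambda u,v,z:onplane(T,(u+.5)/5-.5+230,(v+.5)/5-.5+160,z)
s=lambda u,v,z:onplane(S,(u+.5)/5-.5+220,(v+.5)/5-.5+180,z)
for n,p in dict(on=(329,121),zero=(388,120),unit=(446,116)).items(): print("T",n,t(*p,57).round(1))
for n,p in dict(on=(140,160),zero=(170,117),unit=(199,77)).items(): print("S",n,s(*p,57).round(1))
for p in [(308,380),(556,370),(538,57)]: print("T base",t(*p,12).round(1))
for p in [(440,335),(523,140)]: print("S base",s(*p,12).round(1))
print("T fence near edge",t(345,255,28).round(1),t(537,246,28).round(1)); print("S fence near edge",s(300,232,28).round(1),s(380,93,28).round(1))
print("T side fence inner", t(334,262,28).round(1),t(340,370,28).round(1))
print("S side fence top", [s(*p,28).round(1) for p in [(292,262),(306,247),(440,285),(433,300)]])
B=[s(*p,44) for p in [(153,490),(238,380),(291,400),(207,508)]]; print("S block",np.round(B,1).tolist(),np.mean(B,0).round(1))
B=[t(*p,44) for p in [(42,277),(165,280),(165,326),(42,316)]]; print("T block",np.round(B,1).tolist(),np.mean(B,0).round(1))
print("lamp cord/ start", sense()["qpos"])
E
```

```text
T on [ 536.9 -332.7   57. ]
T zero [ 538.6 -370.    57. ]
T unit [ 542.1 -406.8   57. ]
S on [ 534.5 -333.1   57. ]
S zero [ 537.  -369.6   57. ]
S unit [ 539.  -405.6   57. ]
T base [ 377.6 -323.9   12. ]
T base [ 387.9 -482.8   12. ]
T base [ 596.3 -472.5   12. ]
S base [ 371.3 -326.9   12. ]
S base [ 387.1 -483.1   12. ]
T fence near edge [ 456.5 -345.6   28. ] [ 465.4 -468.5   28. ]
S fence near edge [ 455.  -348.7   28. ] [ 463.7 -468.5   28. ]
T side fence inner [ 451.8 -338.6   28. ] [ 382.4 -343.4   28. ]
S side fence top [array([ 449.2, -327.1,   28. ]), array([ 447.7, -339.9,   28. ]), array([ 378.6, -342.9,   28. ]), array([ 377.7, -331.8,   28. ])]
S block [[434.1, -157.1, 44.0], [430.4, -230.3, 44.0], [404.0, -229.3, 44.0], [409.2, -158.0, 44.0]] [ 419.4 -193.7   44. ]
T block [[434.5, -154.2, 44.0], [434.5, -231.6, 44.0], [405.3, -232.5, 44.0], [409.7, -155.3, 44.0]] [ 421.  -193.4   44. ]
lamp cord/ start [ 1.23762247e+00  3.53525330e-01  1.63396066e+00  2.03149118e-05
  1.15517727e+00 -2.41716002e-03]
```

Both views agree to about 2 mm: the jig yaw is about 0.065, the seat is near (444,-378), and the block is at (420,-193.5). I'll draw back and swing past the lamp.

```bash
cat > plan.py <<'E'
from h import *
import sys,json
# usage: plan.py x y z psi n  -> rows from the measured pose (tool down assumed), one chord
def plan(p1,psi1,n,p0=None,psi0=None):
    s=sense(); p0=np.array(s["eef_pos"]) if p0 is None else np.array(p0); R0=Ro.from_euler("xyz",s["tcp_rot"]) if psi0 is None else Ro.from_euler("xyz",[np.pi,0,psi0])
    R1=Ro.from_euler("xyz",[np.pi,0,psi1]); w=(R0.inv()*R1).as_rotvec()/n; d=(np.array(p1)-p0)/n; R=R0
    for i in range(n):
        a=R.inv().apply(d); print([*a.round(1),*w.round(3)]); R=R*Ro.from_rotvec(w)
if __name__=="__main__":
    a=list(map(float,sys.argv[1:])); plan(a[:3],a[3],int(a[4]))
E
python3 -m creep '[{"y":-49,"hand":0},{"y":-49},{"y":-49},{"y":-49},{"y":-49},{"y":-49},{"x":-52.6,"y":-4.2,"rz":0.16},{"x":-52.6,"y":-4.2,"rz":0.16},{"x":-52.6,"y":-4.2,"rz":0.16},{"x":-52.6,"y":-4.2,"rz":0.16},{"x":-52.6,"y":-4.2,"rz":0.16},{"x":-52.6,"y":-4.2,"rz":0.16},{"x":-52.6,"y":-4.2,"rz":0.16},{"x":-52.6,"y":-4.2,"rz":0.16},{"x":-52.6,"y":-4.2,"rz":0.16},{"x":-52.6,"y":-4.2,"rz":0.16},{"x":-52.6,"y":-4.2,"rz":0.16}]'
python3 plan.py 500 -350 170 1.636 8
```

```text
[np.float64(-73.3), np.float64(-99.2), np.float64(7.7), np.float64(-0.0), np.float64(0.0), np.float64(0.147)]
[np.float64(-87.0), np.float64(-87.4), np.float64(7.7), np.float64(-0.0), np.float64(0.0), np.float64(0.147)]
[np.float64(-98.9), np.float64(-73.7), np.float64(7.7), np.float64(-0.0), np.float64(0.0), np.float64(0.147)]
[np.float64(-108.6), np.float64(-58.4), np.float64(7.6), np.float64(-0.0), np.float64(0.0), np.float64(0.147)]
[np.float64(-116.0), np.float64(-41.9), np.float64(7.6), np.float64(-0.0), np.float64(0.0), np.float64(0.147)]
[np.float64(-120.9), np.float64(-24.5), np.float64(7.6), np.float64(-0.0), np.float64(0.0), np.float64(0.147)]
[np.float64(-123.2), np.float64(-6.5), np.float64(7.6), np.float64(-0.0), np.float64(0.0), np.float64(0.147)]
[np.float64(-122.8), np.float64(11.6), np.float64(7.6), np.float64(-0.0), np.float64(0.0), np.float64(0.147)]schema error: expected keys x, y, z, rx, ry, rz, hand
```

Each row has to give all seven keys.

```bash
python3 -m creep '[{"x":0,"y":-49,"z":0,"rx":0,"ry":0,"rz":0,"hand":0},{"x":0,"y":-49,"z":0,"rx":0,"ry":0,"rz":0,"hand":0},{"x":0,"y":-49,"z":0,"rx":0,"ry":0,"rz":0,"hand":0},{"x":0,"y":-49,"z":0,"rx":0,"ry":0,"rz":0,"hand":0},{"x":0,"y":-49,"z":0,"rx":0,"ry":0,"rz":0,"hand":0},{"x":0,"y":-49,"z":0,"rx":0,"ry":0,"rz":0,"hand":0},{"x":-52.6,"y":-4.2,"z":0,"rx":0,"ry":0,"rz":0.16,"hand":0},{"x":-52.6,"y":-4.2,"z":0,"rx":0,"ry":0,"rz":0.16,"hand":0},{"x":-52.6,"y":-4.2,"z":0,"rx":0,"ry":0,"rz":0.16,"hand":0},{"x":-52.6,"y":-4.2,"z":0,"rx":0,"ry":0,"rz":0.16,"hand":0},{"x":-52.6,"y":-4.2,"z":0,"rx":0,"ry":0,"rz":0.16,"hand":0},{"x":-52.6,"y":-4.2,"z":0,"rx":0,"ry":0,"rz":0.16,"hand":0},{"x":-52.6,"y":-4.2,"z":0,"rx":0,"ry":0,"rz":0.16,"hand":0},{"x":-52.6,"y":-4.2,"z":0,"rx":0,"ry":0,"rz":0.16,"hand":0},{"x":-52.6,"y":-4.2,"z":0,"rx":0,"ry":0,"rz":0.16,"hand":0},{"x":-52.6,"y":-4.2,"z":0,"rx":0,"ry":0,"rz":0.16,"hand":0},{"x":-52.6,"y":-4.2,"z":0,"rx":0,"ry":0,"rz":0.16,"hand":0}]'
sed -i 's/print(\[\*a.round(1),\*w.round(3)\])/print(a.round(1).tolist(),w.round(3).tolist())/' plan.py
python3 plan.py 500 -350 160 1.636 8
```

```text
clock: 2.28
eef_pos: [286.5, -164.9, 231.5]
tcp_rot: [3.141, -0.0, 1.045]
contact_force: [1.2, -0.1, 0.1]
opening: 0.002
grasp_force: 0.0
[-6.6, 34.7, 9.0] [0.0, 0.0, -0.074]
[-9.2, 34.1, 9.0] [0.0, 0.0, -0.074]
[-11.7, 33.3, 9.0] [0.0, 0.0, -0.074]
[-14.1, 32.4, 9.0] [0.0, 0.0, -0.074]
[-16.4, 31.3, 9.0] [0.0, 0.0, -0.074]
[-18.7, 30.0, 8.9] [0.0, 0.0, -0.074]
[-20.9, 28.5, 8.9] [0.0, 0.0, -0.074]
[-22.9, 26.9, 8.9] [0.0, 0.0, -0.074]
```

```bash
python3 -m creep '[{"x":-6.6,"y":34.7,"z":9,"rx":0,"ry":0,"rz":-0.074,"hand":0},{"x":-9.2,"y":34.1,"z":9,"rx":0,"ry":0,"rz":-0.074,"hand":0},{"x":-11.7,"y":33.3,"z":9,"rx":0,"ry":0,"rz":-0.074,"hand":0},{"x":-14.1,"y":32.4,"z":9,"rx":0,"ry":0,"rz":-0.074,"hand":0},{"x":-16.4,"y":31.3,"z":9,"rx":0,"ry":0,"rz":-0.074,"hand":0},{"x":-18.7,"y":30,"z":9,"rx":0,"ry":0,"rz":-0.074,"hand":0},{"x":-20.9,"y":28.5,"z":9,"rx":0,"ry":0,"rz":-0.074,"hand":0},{"x":-22.9,"y":26.9,"z":9,"rx":0,"ry":0,"rz":-0.074,"hand":0},{"x":0,"y":0,"z":0,"rx":0,"ry":0,"rz":0,"hand":0},{"x":0,"y":0,"z":0,"rx":0,"ry":0,"rz":0,"hand":0}]'
python3 - <<'E'
from h import *
import json
c=get_calibration("wrist"); im=grab_frame("wrist"); cv2.imwrite("pics/w1.png",im[:,:,::-1]); json.dump({k:np.array(v).tolist() for k,v in c.items()},open("w1.json","w"))
E
```

```text
clock: 3.52
eef_pos: [500.8, -346.4, 158.9]
tcp_rot: [-3.14, -0.001, 1.642]
contact_force: [0.2, 0.4, -0.5]
opening: -0.005
grasp_force: 0.0
```

View pics/w1.png

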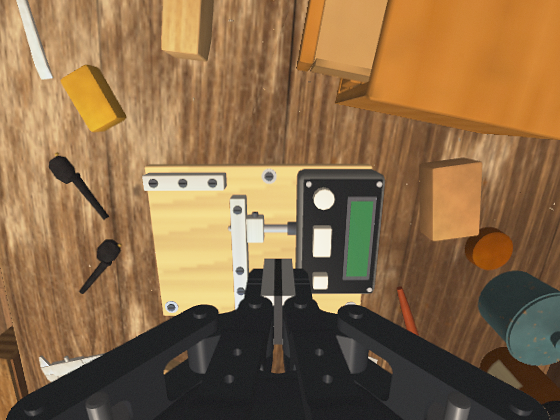

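The wrist view shows the round key at (324,199), the bar key at (322,242), the square key at (320,281), the rear fence with its near edge at u≈231, the side fence with its inner edge at v≈190, and the fingertips at (283,265).

```bash
python3 - <<'E'
from h import *
import json
c=json.load(open("w1.json")); im=cv2.imread("pics/w1.png"); hsv=cv2.cvtColor(im,cv2.COLOR_BGR2HSV)
m=((hsv[...,1]<60)&(hsv[...,2]>170)).astype(np.uint8)
n,l,st,ce=cv2.connectedComponentsWithStats(m)
for i in range(1,n):
    x,y,w,h,a=st[i]
    if a>100 and 120<x<400 and 150<y<320: print(st[i].tolist(),ce[i].round(1),"z57",onplane(c,*ce[i],57).round(1)[:2],"z28",onplane(c,*ce[i],28).round(1)[:2])
    if 120<x<250 and a>500 :
        r=cv2.boxPoints(cv2.minAreaRect(np.argwhere(l==i)[:,::-1].astype(np.float32))); print("  box",[(p.round(1).tolist(),onplane(c,*p,28).round(1)[:2].tolist()) for p in r])
E
```

```text
[262, 169, 14, 15, 108] [268.6 175.6] z57 [ 492.1 -315.9] z28 [ 491.6 -321.1]
[142, 175, 82, 16, 1035] [183.9 182.8] z57 [ 426.2 -326.3] z28 [ 417.9 -332.7]
  box [([142.0, 175.0], [381.2, -328.3]), ([223.0, 175.0], [452.0, -323.4]), ([223.0, 190.0], [452.3, -336.7]), ([142.0, 190.0], [380.5, -341.7])]
[314, 189, 21, 21, 328] [323.7 199.2] z57 [ 536.8 -331.6] z28 [ 541.6 -338.6]
[228, 199, 36, 110, 1654] [242.1 243. ] z57 [ 473.8 -373.6] z28 [ 471.1 -385.6]
  box [([226.60000610351562, 199.1999969482422], [455.7, -344.8]), ([261.0, 197.5], [486.0, -341.1]), ([266.20001220703125, 306.6000061035156], [497.3, -451.6]), ([231.8000030517578, 308.20001220703125], [463.4, -456.1])]
[264, 227, 23, 6, 103] [275.1 229.7] z57 [ 500.1 -360. ] z28 [ 500.6 -370.4]
[313, 228, 19, 29, 512] [321.8 242.1] z57 [ 539.4 -368. ] z28 [ 544.5 -379.4]
[313, 276, 15, 13, 193] [320. 282.] z57 [ 542.1 -404.9] z28 [ 547.5 -420.6]
```

```bash
python3 plan.py 536.7 -332 70 1.637 4
```

```text
[2.9, 9.2, 22.3] [-0.0, -0.0, 0.001]
[2.9, 9.2, 22.3] [-0.0, -0.0, 0.001]
[3.0, 9.2, 22.3] [-0.0, -0.0, 0.001]
[3.0, 9.2, 22.3] [-0.0, -0.0, 0.001]
```

```bash
python3 -m creep '[{"x":3,"y":9.2,"z":22.3,"rx":0,"ry":0,"rz":0,"hand":0},{"x":3,"y":9.2,"z":22.3,"rx":0,"ry":0,"rz":0,"hand":0},{"x":3,"y":9.2,"z":22.3,"rx":0,"ry":0,"rz":0,"hand":0},{"x":3,"y":9.2,"z":22.3,"rx":0,"ry":0,"rz":0,"hand":0},{"x":0,"y":0,"z":0,"rx":0,"ry":0,"rz":0,"hand":0},{"x":0,"y":0,"z":8,"rx":0,"ry":0,"rz":0,"hand":0},{"x":0,"y":0,"z":3,"rx":0,"ry":0,"rz":0,"hand":0},{"x":0,"y":0,"z":0,"rx":0,"ry":0,"rz":0,"hand":0}]'
python3 -m creep '[{"x":0,"y":0,"z":2,"rx":0,"ry":0,"rz":0,"hand":0},{"x":0,"y":0,"z":2,"rx":0,"ry":0,"rz":0,"hand":0},{"x":0,"y":0,"z":0,"rx":0,"ry":0,"rz":0,"hand":0}]'
```

```text
clock: 4.58
eef_pos: [537.3, -332.6, 59.3]
tcp_rot: [3.141, 0.0, 1.643]
contact_force: [-0.1, 0.1, -0.4]
opening: -0.0
grasp_force: 0.0
clock: 4.95
eef_pos: [537.6, -332.7, 55.3]
tcp_rot: [3.141, 0.0, 1.643]
contact_force: [-0.2, -1.4, 1.8]
opening: 0.0
grasp_force: 1.0
```

```bash
python3 -m creep '[{"x":0,"y":0,"z":1.5,"rx":0,"ry":0,"rz":0,"hand":0},{"x":0,"y":0,"z":1.5,"rx":0,"ry":0,"rz":0,"hand":0},{"x":0,"y":0,"z":0,"rx":0,"ry":0,"rz":0,"hand":0},{"x":0,"y":0,"z":0,"rx":0,"ry":0,"rz":0,"hand":0}]'
```

```text
clock: 5.45
eef_pos: [537.7, -332.7, 52.8]
tcp_rot: [3.141, 0.001, 1.643]
contact_force: [-2.1, 0.3, 8.0]
opening: 0.001
grasp_force: 4.3
```

```bash
python3 -m creep '[{"x":0,"y":0,"z":0.5,"rx":0,"ry":0,"rz":0,"hand":0},{"x":0,"y":0,"z":0,"rx":0,"ry":0,"rz":0,"hand":0},{"x":0,"y":0,"z":-10,"rx":0,"ry":0,"rz":0,"hand":0},{"x":0,"y":0,"z":-10,"rx":0,"ry":0,"rz":0,"hand":0},{"x":-18.5,"y":-0.5,"z":0,"rx":0,"ry":0,"rz":0,"hand":0},{"x":-18,"y":-0.5,"z":0,"rx":0,"ry":0,"rz":0,"hand":0},{"x":0,"y":0,"z":0,"rx":0,"ry":0,"rz":0,"hand":0},{"x":0,"y":0,"z":10,"rx":0,"ry":0,"rz":0,"hand":0},{"x":0,"y":0,"z":4,"rx":0,"ry":0,"rz":0,"hand":0},{"x":0,"y":0,"z":2,"rx":0,"ry":0,"rz":0,"hand":0},{"x":0,"y":0,"z":2,"rx":0,"ry":0,"rz":0,"hand":0},{"x":0,"y":0,"z":2,"rx":0,"ry":0,"rz":0,"hand":0},{"x":0,"y":0,"z":0,"rx":0,"ry":0,"rz":0,"hand":0},{"x":0,"y":0,"z":0,"rx":0,"ry":0,"rz":0,"hand":0}]'
```

```text
clock: 7.2
eef_pos: [539.0, -368.5, 52.7]
tcp_rot: [-3.141, -0.0, 1.643]
contact_force: [-5.2, 4.4, 11.9]
opening: -0.001
grasp_force: 6.0
```

Both keys bottomed with clear force. Next I'll lift off and go look at the block.

```bash
python3 -m creep '[{"x":0,"y":0,"z":0,"rx":0,"ry":0,"rz":0,"hand":0},{"x":0,"y":0,"z":-30,"rx":0,"ry":0,"rz":0,"hand":0},{"x":0,"y":0,"z":-40,"rx":0,"ry":0,"rz":0,"hand":0},{"x":0,"y":0,"z":-40,"rx":0,"ry":0,"rz":0,"hand":0},{"x":34,"y":-32,"z":0,"rx":0,"ry":0,"rz":0.03,"hand":50},{"x":34,"y":-32,"z":0,"rx":0,"ry":0,"rz":0.03,"hand":50},{"x":34,"y":-32,"z":0,"rx":0,"ry":0,"rz":0.03,"hand":50},{"x":34,"y":-32,"z":0,"rx":0,"ry":0,"rz":0.03,"hand":50},{"x":0,"y":0,"z":0,"rx":0,"ry":0,"rz":0,"hand":50},{"x":0,"y":0,"z":0,"rx":0,"ry":0,"rz":0,"hand":50}]'
python3 - <<'E'
from h import *
import json
c=get_calibration("wrist"); im=grab_frame("wrist"); cv2.imwrite("pics/w2.png",im[:,:,::-1]); json.dump({k:np.array(v).tolist() for k,v in c.items()},open("w2.json","w"))
E
```

```text
clock: 8.45
eef_pos: [408.6, -237.0, 162.2]
tcp_rot: [3.14, 0.001, 1.523]
contact_force: [-0.0, -0.2, -0.2]
opening: 0.587
grasp_force: 0.0
```

View pics/w2.png

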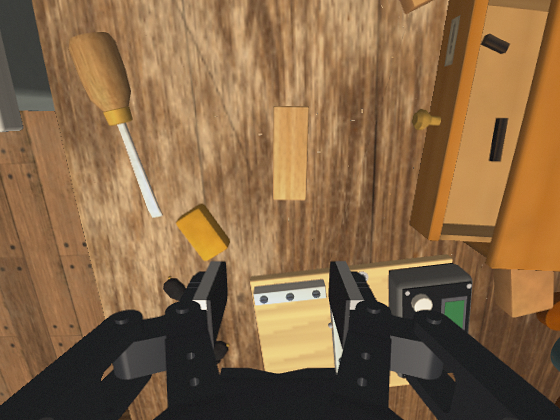

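The block's top face spans (275,107)–(308,107)–(306,200)–(274,199). It is clear of everything around it.

```bash
python3 - <<'E'
from h import *
import json
c=json.load(open("w2.json"))
B=np.array([onplane(c,*p,44) for p in [(275,107),(308,107),(306,200),(274,199)]])[:,:2]
print(B.round(1).tolist(),B.mean(0).round(1)); a=(B[0]+B[1]-B[2]-B[3])/2; print(a, "psi",np.arctan2(a[1],a[0]))
E
python3 plan.py 419.7 -193.5 60 1.51 4
```

```text
[[411.3, -155.0], [437.0, -156.2], [433.8, -231.0], [406.8, -228.9]] [ 422.2 -192.8]
[ 3.84813775 74.33692435] psi 1.5190763239776595
[11.1, 2.2, 25.5] [0.0, 0.0, 0.003]
[11.1, 2.1, 25.5] [0.0, 0.0, 0.003]
[11.1, 2.1, 25.5] [0.0, 0.0, 0.003]
[11.1, 2.1, 25.5] [0.0, 0.0, 0.003]
```

```bash
python3 -m creep '[{"x":11.1,"y":2.6,"z":25.5,"rx":0,"ry":0,"rz":0,"hand":50},{"x":11.1,"y":2.6,"z":25.5,"rx":0,"ry":0,"rz":0.002,"hand":50},{"x":11.1,"y":2.6,"z":25.5,"rx":0,"ry":0,"rz":0.002,"hand":50},{"x":11.1,"y":2.6,"z":25.5,"rx":0,"ry":0,"rz":0.002,"hand":50},{"x":0,"y":0,"z":0,"rx":0,"ry":0,"rz":0,"hand":50},{"x":0,"y":0,"z":15,"rx":0,"ry":0,"rz":0,"hand":50},{"x":0,"y":0,"z":15,"rx":0,"ry":0,"rz":0,"hand":50},{"x":0,"y":0,"z":11,"rx":0,"ry":0,"rz":0,"hand":50},{"x":0,"y":0,"z":0,"rx":0,"ry":0,"rz":0,"hand":50}]'
python3 -m creep '[{"x":0,"y":0,"z":0,"rx":0,"ry":0,"rz":0,"hand":20},{"x":0,"y":0,"z":0,"rx":0,"ry":0,"rz":0,"hand":20},{"x":0,"y":0,"z":0,"rx":0,"ry":0,"rz":0,"hand":20},{"x":0,"y":0,"z":0,"rx":0,"ry":0,"rz":0,"hand":20},{"x":0,"y":0,"z":0,"rx":0,"ry":0,"rz":0,"hand":20}]' 40
```

```text
clock: 9.62
eef_pos: [419.5, -192.5, 17.8]
tcp_rot: [-3.14, -0.001, 1.516]
contact_force: [0.7, -0.4, -0.6]
opening: 0.586
grasp_force: 0.0
clock: 10.25
eef_pos: [420.4, -192.8, 19.0]
tcp_rot: [3.141, 0.0, 1.517]
contact_force: [-1.2, 1.1, 5.8]
opening: 0.32
grasp_force: 40.4
```

```bash
python3 -m creep '[{"x":0,"y":0,"z":-20,"rx":0,"ry":0,"rz":0,"hand":20},{"x":0,"y":0,"z":-20,"rx":0,"ry":0,"rz":0,"hand":20},{"x":0,"y":0,"z":-20,"rx":0,"ry":0,"rz":0,"hand":20},{"x":0,"y":0,"z":0,"rx":0,"ry":0,"rz":0,"hand":20}]'
python3 plan.py 432.7 -387.3 78 1.638 6
```

```text
clock: 10.75
eef_pos: [421.0, -193.0, 79.6]
tcp_rot: [3.139, 0.001, 1.517]
contact_force: [0.6, 0.1, -0.2]
opening: 0.32
grasp_force: 39.6
[-32.2, 3.7, 0.3] [0.0, 0.0, -0.02]
[-32.3, 3.0, 0.3] [0.0, 0.0, -0.02]
[-32.3, 2.4, 0.3] [0.0, 0.0, -0.02]
[-32.4, 1.7, 0.3] [0.0, 0.0, -0.02]
[-32.4, 1.1, 0.3] [0.0, 0.0, -0.02]
[-32.4, 0.4, 0.3] [0.0, 0.0, -0.02]
```

```bash
python3 -m creep '[{"x":-32.3,"y":3.7,"z":0.3,"rx":0,"ry":0,"rz":-0.02,"hand":20},{"x":-32.3,"y":3,"z":0.3,"rx":0,"ry":0,"rz":-0.02,"hand":20},{"x":-32.3,"y":2.4,"z":0.3,"rx":0,"ry":0,"rz":-0.02,"hand":20},{"x":-32.3,"y":1.7,"z":0.3,"rx":0,"ry":0,"rz":-0.02,"hand":20},{"x":-32.4,"y":1.1,"z":0.3,"rx":0,"ry":0,"rz":-0.02,"hand":20},{"x":-32.4,"y":0.4,"z":0.3,"rx":0,"ry":0,"rz":-0.02,"hand":20},{"x":0,"y":0,"z":0,"rx":0,"ry":0,"rz":0,"hand":20},{"x":0,"y":0,"z":0,"rx":0,"ry":0,"rz":0,"hand":20}]'
python3 - <<'E'
from h import *
import json
c=get_calibration("wrist"); im=grab_frame("wrist"); cv2.imwrite("pics/w3.png",im[:,:,::-1]); json.dump({k:np.array(v).tolist() for k,v in c.items()},open("w3.json","w"))
E
```

```text
clock: 11.75
eef_pos: [430.8, -385.8, 75.7]
tcp_rot: [-3.14, -0.002, 1.636]
contact_force: [0.2, -0.0, -0.0]
opening: 0.322
grasp_force: 39.6
```

View pics/w3.png

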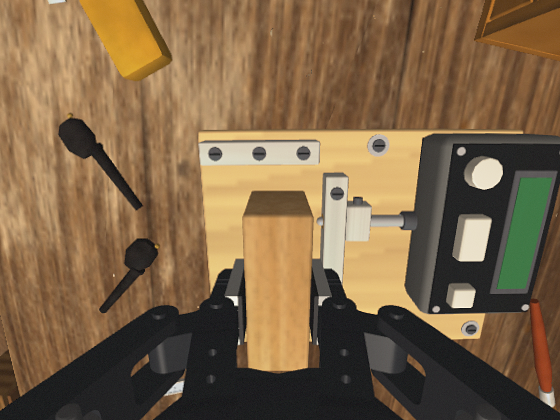

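The block is held above the work area. Its end-face bottom edge runs (252,191)–(304,191) and its top edge (245,214)–(312,214). The side fence's inner edge is at v≈163, the rear fence's edge is at u≈322, and the spindle tip is at (320,221).

```bash
python3 - <<'E'
from h import *
import json
c=json.load(open("w3.json"))
f=lambda u,v,z:onplane(c,u,v,z)[:2].round(1)
zb=75.7-19+0.3
print("bottom",f(252,191,zb),f(304,191,zb),"top",f(245,214,zb+44),f(312,214,zb+44))
print("rear face top edge",f(323,174,28),f(322,270,28)); print("side face edge",f(202,165,28),f(319,163,28)); print("spindle",f(320,221,20))
print(sense()["eef_pos"].round(1) if hasattr(sense()["eef_pos"],"round") else sense()["eef_pos"])
E
```

```text
bottom [ 415.7 -349.1] [ 442.6 -347.3] top [ 416.5 -348.2] [ 442.3 -346.5]
rear face top edge [ 456.  -342.4] [ 462.2 -406.1]
side face edge [ 383.1 -341.8] [ 452.9 -336. ]
spindle [ 458.5 -374.8]
[ 431.  -385.6   75.9]
```

```bash
python3 -m creep '[{"x":0,"y":0,"z":15,"rx":0,"ry":0,"rz":0,"hand":20},{"x":0,"y":0,"z":15,"rx":0,"ry":0,"rz":0,"hand":20},{"x":0,"y":0,"z":10,"rx":0,"ry":0,"rz":0,"hand":20},{"x":0,"y":0,"z":2,"rx":0,"ry":0,"rz":0,"hand":20},{"x":0,"y":0,"z":0,"rx":0,"ry":0,"rz":0,"hand":20}]'
python3 -m creep '[{"x":0,"y":0,"z":1,"rx":0,"ry":0,"rz":0,"hand":20},{"x":0,"y":0,"z":1,"rx":0,"ry":0,"rz":0,"hand":20},{"x":0,"y":0,"z":0,"rx":0,"ry":0,"rz":0,"hand":20}]'
```

```text
clock: 12.42
eef_pos: [431.7, -386.8, 34.6]
tcp_rot: [-3.141, -0.0, 1.637]
contact_force: [0.3, -0.9, -0.3]
opening: 0.321
grasp_force: 39.6
clock: 12.8
eef_pos: [431.7, -386.9, 32.9]
tcp_rot: [3.141, 0.0, 1.637]
contact_force: [-0.5, -0.2, -0.0]
opening: 0.321
grasp_force: 39.6
```

```bash
python3 -m creep '[{"x":0,"y":0,"z":1,"rx":0,"ry":0,"rz":0,"hand":20},{"x":0,"y":0,"z":0.5,"rx":0,"ry":0,"rz":0,"hand":20},{"x":0,"y":0,"z":0,"rx":0,"ry":0,"rz":0,"hand":20}]'
python3 -m creep '[{"x":0,"y":0,"z":0.5,"rx":0,"ry":0,"rz":0,"hand":20},{"x":0,"y":0,"z":0,"rx":0,"ry":0,"rz":0,"hand":20}]'
```

```text
clock: 13.18
eef_pos: [431.6, -386.8, 31.2]
tcp_rot: [-3.142, -0.0, 1.637]
contact_force: [0.1, -1.1, -0.1]
opening: 0.318
grasp_force: 39.6
clock: 13.42
eef_pos: [431.7, -386.8, 31.0]
tcp_rot: [3.142, 0.0, 1.637]
contact_force: [-1.7, 0.7, 3.1]
opening: 0.322
grasp_force: 40.0
```

It's on the base. Next is the side fence, along tool +x.

```bash
python3 -m creep '[{"x":2,"y":0,"z":0,"rx":0,"ry":0,"rz":0,"hand":20},{"x":2,"y":0,"z":0,"rx":0,"ry":0,"rz":0,"hand":20},{"x":2,"y":0,"z":0,"rx":0,"ry":0,"rz":0,"hand":20},{"x":1.5,"y":0,"z":0,"rx":0,"ry":0,"rz":0,"hand":20},{"x":0,"y":0,"z":0,"rx":0,"ry":0,"rz":0,"hand":20}]'
python3 -m creep '[{"x":1,"y":0,"z":0,"rx":0,"ry":0,"rz":0,"hand":20},{"x":1,"y":0,"z":0,"rx":0,"ry":0,"rz":0,"hand":20},{"x":0,"y":0,"z":0,"rx":0,"ry":0,"rz":0,"hand":20}]'
```

```text
clock: 14.05
eef_pos: [431.4, -379.3, 31.0]
tcp_rot: [3.141, 0.0, 1.637]
contact_force: [1.5, -0.5, 4.6]
opening: 0.323
grasp_force: 40.3
clock: 14.42
eef_pos: [431.2, -377.5, 31.0]
tcp_rot: [3.141, 0.001, 1.637]
contact_force: [0.6, -2.5, 4.5]
opening: 0.319
grasp_force: 40.4
```

```bash
python3 -m creep '[{"x":0,"y":2,"z":0,"rx":0,"ry":0,"rz":0,"hand":20},{"x":0,"y":2,"z":0,"rx":0,"ry":0,"rz":0,"hand":20},{"x":0,"y":2,"z":0,"rx":0,"ry":0,"rz":0,"hand":20},{"x":0,"y":2,"z":0,"rx":0,"ry":0,"rz":0,"hand":20},{"x":0,"y":1.5,"z":0,"rx":0,"ry":0,"rz":0,"hand":20},{"x":0,"y":1.5,"z":0,"rx":0,"ry":0,"rz":0,"hand":20},{"x":0,"y":0,"z":0,"rx":0,"ry":0,"rz":0,"hand":20}]'
python3 -m creep '[{"x":0,"y":1,"z":0,"rx":0,"ry":0,"rz":0,"hand":20},{"x":0,"y":0.5,"z":0,"rx":0,"ry":0,"rz":0,"hand":20},{"x":0,"y":0,"z":0,"rx":0,"ry":0,"rz":0,"hand":20}]'
```

```text
clock: 15.3
eef_pos: [440.4, -376.3, 31.0]
tcp_rot: [-3.139, -0.001, 1.637]
contact_force: [-8.2, -2.3, 12.5]
opening: 0.318
grasp_force: 41.3
clock: 15.68
eef_pos: [441.7, -376.2, 31.0]
tcp_rot: [-3.138, -0.001, 1.637]
contact_force: [-8.7, -2.6, 13.3]
opening: 0.322
grasp_force: 41.4
```

The vertical load has grown to 13 N, so I'll ease up slightly before pressing on.

```bash
python3 -m creep '[{"x":0,"y":0,"z":-0.5,"rx":0,"ry":0,"rz":0,"hand":20},{"x":0,"y":0,"z":0,"rx":0,"ry":0,"rz":0,"hand":20}]'
python3 -m creep '[{"x":0,"y":0,"z":-0.3,"rx":0,"ry":0,"rz":0,"hand":20},{"x":0,"y":1,"z":0,"rx":0,"ry":0,"rz":0,"hand":20},{"x":0,"y":0,"z":0,"rx":0,"ry":0,"rz":0,"hand":20}]'
python3 - <<'E'
from h import *
import json
c=get_calibration("wrist"); im=grab_frame("wrist"); cv2.imwrite("pics/w4.png",im[:,:,::-1]); json.dump({k:np.array(v).tolist() for k,v in c.items()},open("w4.json","w"))
E
```

```text
clock: 15.92
eef_pos: [442.0, -376.1, 31.0]
tcp_rot: [-3.139, -0.001, 1.637]
contact_force: [-5.5, -2.9, 7.0]
opening: 0.316
grasp_force: 40.5
clock: 16.3
eef_pos: [443.2, -376.1, 31.1]
tcp_rot: [-3.139, -0.001, 1.637]
contact_force: [-4.1, -3.6, 3.8]
opening: 0.319
grasp_force: 40.0
```

View pics/w4.png

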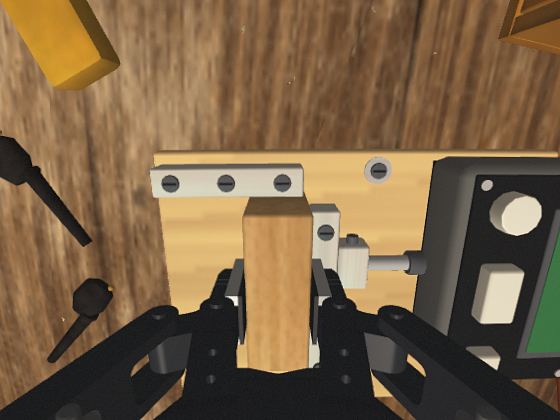

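The block's end sits at the side fence's edge (v≈196), and its long side is within a millimetre or so of the rear fence (u≈312). I'll keep pressing.

```bash
python3 -m creep '[{"x":0,"y":1,"z":0,"rx":0,"ry":0,"rz":0,"hand":20},{"x":0,"y":0.5,"z":0,"rx":0,"ry":0,"rz":0,"hand":20},{"x":0,"y":0,"z":0,"rx":0,"ry":0,"rz":0,"hand":20}]'
python3 -m creep '[{"x":0.5,"y":0.5,"z":0,"rx":0,"ry":0,"rz":0,"hand":20},{"x":0.5,"y":0.5,"z":0,"rx":0,"ry":0,"rz":0,"hand":20},{"x":0,"y":0,"z":0,"rx":0,"ry":0,"rz":0,"hand":20}]'
```

```text
clock: 16.73
eef_pos: [444.5, -376.0, 31.1]
tcp_rot: [-3.139, -0.001, 1.637]
contact_force: [-4.8, -4.6, 3.2]
opening: 0.321
grasp_force: 40.1
clock: 17.1
eef_pos: [445.5, -375.8, 31.1]
tcp_rot: [-3.139, 0.0, 1.638]
contact_force: [-7.1, -8.2, 1.8]
opening: 0.317
grasp_force: 39.9
```

```bash
python3 -m creep '[{"x":0,"y":0.7,"z":0,"rx":0,"ry":0,"rz":0,"hand":20},{"x":0,"y":0,"z":0,"rx":0,"ry":0,"rz":0,"hand":20}]'
python3 -m creep '[{"x":0,"y":0.7,"z":0,"rx":0,"ry":0,"rz":0,"hand":20},{"x":0,"y":0,"z":0,"rx":0,"ry":0,"rz":0,"hand":20}]'
python3 -m creep '[{"x":0,"y":0.7,"z":0,"rx":0,"ry":0,"rz":0,"hand":20},{"x":0,"y":0,"z":0,"rx":0,"ry":0,"rz":0,"hand":20}]'
```

```text
clock: 17.35
eef_pos: [445.5, -375.8, 31.1]
tcp_rot: [-3.138, 0.0, 1.638]
contact_force: [-8.8, -9.2, 4.0]
opening: 0.319
grasp_force: 40.2
clock: 17.6
eef_pos: [445.6, -375.7, 31.1]
tcp_rot: [-3.137, -0.0, 1.639]
contact_force: [-12.5, -10.5, 5.0]
opening: 0.322
grasp_force: 40.5
clock: 17.85
eef_pos: [445.6, -375.8, 31.1]
tcp_rot: [-3.136, -0.0, 1.639]
contact_force: [-15.7, -10.7, 7.7]
opening: 0.321
grasp_force: 40.8
```

```bash
python3 -m creep '[{"x":0.5,"y":0,"z":0,"rx":0,"ry":0,"rz":0,"hand":20},{"x":0,"y":0,"z":0,"rx":0,"ry":0,"rz":0,"hand":20},{"x":0,"y":0,"z":0,"rx":0,"ry":0,"rz":0,"hand":20},{"x":0,"y":0,"z":0,"rx":0,"ry":0,"rz":0,"hand":20}]'
python3 - <<'E'
from h import *
im=grab_frame("wrist")[140:300,140:440,::-1]; cv2.imwrite("pics/w5.png",cv2.resize(im,None,fx=2.6,fy=2.6,interpolation=cv2.INTER_CUBIC))
E
```

```text
clock: 18.35
eef_pos: [445.7, -375.7, 31.1]
tcp_rot: [-3.136, 0.0, 1.639]
contact_force: [-15.2, -13.8, 6.0]
opening: 0.322
grasp_force: 40.6
```

View pics/w5.png

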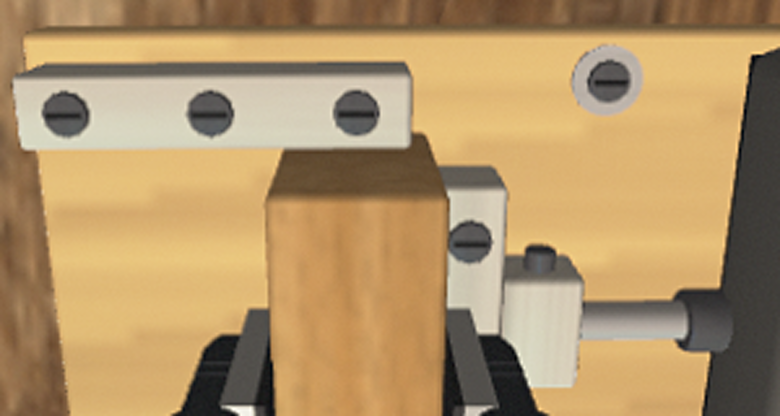

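The block sits square in the corner: its end is flush with the side fence edge (v≈148) and its side meets the rear fence (u≈440). The forces are steady at about 15 N and 14 N with the grip at 40 N, so I'm handing in.

```bash
python3 -c "from rig import *; print(sign_off())"
```

```text
the job is handed in; nothing more can be done
None
```

The job is handed in, verdict not shown: I pressed the wake key, then the zero key, and the block is still held on the base, pressed into the corner at about 15 N toward the rear fence and 14 N toward the side fence.

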